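# Hold a locked CD case in the desk unlocker

### The job

One of the three CD cases in the oak rack still has its security bar in: the bar's ribbed tab sticks up at one top corner, while on the other two the bar channel is empty. Take the locked case out of the rack, lower it upright, foot first, through the slot of the desk unlocker and gently press it right down on the sprung bed inside so that the lock stays released. Finish while still holding the case pressed down there, so that a colleague can draw out the bar; leave the other cases and the things on the desk where they are.

Things in the scene. Friction and masses are not known exactly. Their poses are not given: they have to be found in the camera images.
- case_a: the locked CD case, black with paper sleeve, upright in one of the rack's grooves. 142 (x) x 15 (y) x 125 high. Origin: centre of its underside. A whitish bar fills the channel in its +x edge; the bar's tab (20 x 14) rises 25 above the top at that corner (x 57 to 77), the rest of the top is free to grip across the 15. 0.09 to 0.18 kg. Either way round fits the slot.
- case_b: a CD case already unlocked: the same size and look but without bar or tab, its channel at the +x edge empty. Origin: centre of its underside. Stays in the rack.
- case_c: a second case already unlocked, the same as case_b. Stays in the rack.
- rack: fixed oak block 160 (x) x 205 (y) x 46 high, three open-ended grooves along its x, 19 wide, at y = -72, 0 and +72, floors 10 above the desk. Origin: centre of its underside. The cases stand on the groove floors: tops 135 above the desk, 57 apart face to face.
- unlocker: fixed grey desk unit 220 (x) x 120 (y) x 62 high with one upright slot in the middle of its top, 146 long (its x) x 17 wide (its y), with a bevelled steel lead-in 6 wide and 6 deep round the mouth. Origin: centre of its underside.
- slot_mouth (a point): centre of the slot at the level of the unlocker's top, 62 above the desk; x along the slot, z up. The spring bed lies 42 below it when free and 50 below when fully pressed.
- bed (a joint): travel of the sprung steel bed that is the slot's floor: 0 free (up), 0.008 m fully down. It yields from 3.2 N, takes 9.6 N at full travel, then stops hard; the case's weight alone does not press it, and it pushes the case up again when let go. The lock is released from 0.006 m on.
- book: bystander: cloth-bound book 115 x 185 x 27 lying flat at the far side of the desk. Origin: centre of its underside.
- pencil_pot: bystander: dark wooden pencil pot, 74 across, 100 high, pencils to about 160. Origin: centre of its underside.
- stamp: bystander: self-inking hand stamp 44 x 74 x 76 high, standing. Origin: centre of its underside.
Mind the look-alikes: they are no part of the job. Leave any orange or purple look-alike of the case_a alone.

How it is judged:
By the outcome, as a careful person would: the job done as asked, in the order asked, and still so for the second after the job is handed in, while the arm keeps its last pose, push and grip.
It also fails if it takes over 54 s, if anything falls off the work surface, if the arm or the gripper's body presses on something with over 40 N, if the wrist force passes 120 N, or if a joint passes its speed limit or range.

### The arm

A 6-joint arm with a two-finger parallel gripper is mounted at the origin on the work surface. World frame = base frame: x ahead of the robot, y to its left, z up, the work surface at z = 0. Lengths are in mm, angles in rad, forces in N, time in s.
With the tool pointing down it reaches from about 350 to 925 mm from the base axis. Payload 6.4 kg.
Tool frame: the origin (TCP) lies midway between the tips of the shut fingers; the grasp point (between the pads) lies 19 mm behind it; z points along the fingers, y is the line along which they close (so a half turn about z gives the same grasp; the last joint's range is limited). The gripper opens to 85 mm and grips with 20 to 120 N. Pads are 22 mm wide; open, the fingers measure 114 mm over their backs; the gripper's body (76 mm by 85 mm) begins 54 mm behind the grasp point. The pads swing forward as they close: fully open they stand 13 mm farther back than shut.
Start: joints at [0.977, 0.245, 1.558, -0, 1.339, -0.174], TCP at [264.924, 593.573, 231.29] pointing down, gripper open.
Joint ranges: [-3.13, 3.13], [-1.02, 2.26], [0.13, 2.54], [-0.95, 4.09], [0.21, 2.88], [-2.74, 2.74]. Speed limits (rad/s): [2.57, 2.57, 3.14, 3.14, 3.14, 3.14].

### API

Orientations are given as a unit quaternion [w, x, y, z].
In Python, from rig import r, get_image, regions_of, landmark_of gives the robot as it stands.
- The arm moves only by the tool step_arm, never from a script. Its argument "plan" is a list of rows, each a list of 3 entries, a list of its own where there are three numbers: the finger opening in cm, from 0 to 8.54, then the shift along the tool's x, y, z in cm, then the turn, a rotation vector about the tool's x, y, z in rad. In form: [[gripper, [x, y, z], [rx, ry, rz]], ...]. A call has 1 to 20 rows; each row shifts and turns the commanded pose from where the row before left it, along the tool's axes as they then stand; what a row does not reach is not made up. A row lasts 1/10 s, in which the tool goes at most 50 mm and 8.59 degrees, less where a joint would pass 70% of its speed; a pose out of reach is approached as far as the arm can. A call with a gripper value outside its range is refused whole. The fingers move at their own pace and stop on an object; "newtons" is the grip in N (left out, the last holds). Time passes only in rows, so rows that do not move let the fingers close. It gives the time, the measured TCP pose, the force, the opening and the grip force at its end, in the units of the state.
- r.state(): the state, without advancing time (a new reading comes with each control period).
- get_image(name): name is "scene" or "side" or "wrist"; returns a dict with "frame" (384x512x3 uint8, red, green, blue), "z_map" (384x512 float32, mm along the optical axis (not along the pixel's ray), 0 where there is no reading), "vfov" (degrees; the focal length in pixels is half the picture's height over the tangent of half this angle, whatever the lens; pixels are square), "cx", "cy" (the principal point, pixels), "distortion" ([k1, k2, p1, p2, k3] as OpenCV has them; the pictures are not rectified), "rvec" (rotation vector, rad) and "tvec" (3), from world to camera coordinates, as OpenCV has them. Camera axes: x right, y down, z forward; pixel columns grow to the right and rows downward; lengths in mm; the calibration is good to about 2 mm. A picture is of the moment at which its call begins.
- r.sign_off(): hands the job in; it is judged then, once.
Trained networks look in the newest picture that a camera, given by its name, has taken for a name from the list of things; names that differ only in an ending like _2 or _b are one class to them, and where a whole thing is asked for, a point or a joint stands for the part that bears it (a point fixed in the world has none). Each returns a list of dicts, best first, with "confidence" (0 to 1); they miss things now and then, are a little off and sometimes report something else, mostly with a low value. They report only what shows in the picture. A call takes as long as a camera call. They do not tell look-alikes from the thing itself.
- regions_of(camera, target): "mask" (384x512 bool, what is visible of it) and "uv" ([column, row] in pixels, amid what is visible of it).
- landmark_of(camera, target): "uv" ([column, row] in pixels: a listed point, or the origin of a listed thing).
The state is a dict: "time_s": time; "joint_positions": joint angles; "joint_vel": joint speeds; "effort": joint torques, N m; "position": TCP position; "tcp_rot": TCP orientation; "wrist_force": force on the tool from outside, world axes, zero at the start; "wrist_torque": the same for the moment, N m; "grip_width": finger opening in mm; "gripper_force": force on a finger pad.
Only numpy, scipy, OpenCV 4.12 (cv2) and the standard library are available. Lean on these libraries where they do the work, as an engineer would, in place of code of your own. Each camera call takes 0.05 s, during which the arm holds its last target. There are 200 camera calls.

## Working session

There is one attempt and no reset: what is moved stays moved. The work goes in short steps, Python scripts to look and compute and a tool call to move; the robot and the scene stay as the last step left them, time stands still between calls to the robot, and variables do not carry over. Pictures are saved under pics/ and viewed, at most 10 in all, crops included, and the job is handed in when it is done.

Besides the shell and the picture viewer there is one more tool, called by a JSON object that holds its "name" and its "arguments", one argument or row to a line. step_arm: Moves the arm, as the interface text tells. Its arguments: {"type":"object","properties":{"plan":{"type":"array"},"newtons":{"type":"number"}},"required":["plan"]}

```bash
ls; mkdir -p pics; cat > h.py <<'E'
import numpy as np, cv2
from rig import r, get_image, regions_of, landmark_of
def K(im):
    h,w=im['frame'].shape[:2]; f=h/2/np.tan(np.radians(im['vfov'])/2)
    return np.array([[f,0,im['cx']],[0,f,im['cy']],[0,0,1]])
def world(im,uv,z=None):
    """pixels Nx2 + depth z (N) -> world mm"""
    uv=np.asarray(uv,float).reshape(-1,2)
    if z is None: z=im['z_map'][uv[:,1].round().astype(int),uv[:,0].round().astype(int)]
    n=cv2.undistortPoints(uv[:,None],K(im),np.array(im['distortion'],float))[:,0]
    c=np.c_[n,np.ones(len(n))]*np.asarray(z).reshape(-1,1)
    R=cv2.Rodrigues(np.array(im['rvec'],float))[0]
    return (c-np.array(im['tvec']).ravel())@R
def proj(im,P):
    return cv2.projectPoints(np.asarray(P,float).reshape(-1,1,3),np.array(im['rvec'],float),np.array(im['tvec'],float),K(im),np.array(im['distortion'],float))[0][:,0]
def cloud(im,m=None):
    ok=im['z_map']>0
    if m is not None: ok&=m
    v,u=np.nonzero(ok); return world(im,np.c_[u,v]),np.c_[u,v]
def save(im,name,crop=None,s=1):
    a=im['frame'][:,:,::-1]
    if crop: a=a[crop[1]:crop[3],crop[0]:crop[2]]
    cv2.imwrite('pics/'+name,cv2.resize(a,None,fx=s,fy=s,interpolation=cv2.INTER_CUBIC))
E
python3 - <<'E'
from h import *
for c in ['scene','side']:
    im=get_image(c); save(im,c+'1.png',s=1.5)
    for t in ['case_a','rack','unlocker','slot_mouth']:
        for d in (regions_of(c,t) if t!='slot_mouth' else landmark_of(c,t))[:5]:
            line=[c,t,round(d['confidence'],2),np.round(d['uv'])]
            if 'mask' in d:
                P,_=cloud(im,d['mask']); line+=[len(P),np.round(np.percentile(P,[2,50,98],axis=0)).tolist()] if len(P) else []
            print(*line)
E
```

```text
pics
scene case_a 0.88 [290. 185.] 614 [[403.0, 112.0, -1.0], [518.0, 144.0, 103.0], [576.0, 163.0, 136.0]]
scene case_a 0.86 [326. 210.] 549 [[480.0, 261.0, 32.0], [561.0, 282.0, 109.0], [613.0, 302.0, 159.0]]
scene case_a 0.73 [308. 194.] 534 [[456.0, 194.0, 31.0], [537.0, 215.0, 106.0], [588.0, 234.0, 136.0]]
scene case_a 0.7 [237. 136.] 543 [[282.0, -110.0, 2.0], [369.0, -94.0, 84.0], [423.0, -86.0, 148.0]]
scene case_a 0.63 [390. 188.] 345 [[238.0, 436.0, -3.0], [410.0, 450.0, 118.0], [453.0, 480.0, 149.0]]
scene rack 0.71 [306. 212.] 1768 [[448.0, 105.0, 0.0], [563.0, 232.0, 44.0], [616.0, 322.0, 49.0]]
scene unlocker 0.83 [179. 172.] 2431 [[451.0, -294.0, 7.0], [575.0, -219.0, 60.0], [669.0, -169.0, 65.0]]
scene slot_mouth 0.84 [176. 169.]
scene slot_mouth 0.25 [304. 206.]
side case_a 0.91 [165. 128.] 1819 [[310.0, 436.0, 2.0], [378.0, 449.0, 71.0], [445.0, 465.0, 140.0]]
side case_a 0.84 [233. 133.] 870 [[470.0, 222.0, 92.0], [539.0, 277.0, 121.0], [607.0, 300.0, 157.0]]
side case_a 0.63 [247. 172.] 1671 [[437.0, 122.0, 46.0], [502.0, 138.0, 97.0], [571.0, 154.0, 135.0]]
side case_a 0.63 [167. 189.] 1911 [[257.0, 139.0, -0.0], [307.0, 176.0, 75.0], [370.0, 235.0, 148.0]]
side case_a 0.62 [218. 274.] 2892 [[279.0, -115.0, 3.0], [346.0, -107.0, 81.0], [418.0, -92.0, 147.0]]
side rack 0.84 [238. 196.] 1362 [[423.0, 99.0, -1.0], [481.0, 121.0, 35.0], [573.0, 310.0, 47.0]]
side unlocker 0.78 [335. 305.] 7763 [[440.0, -300.0, 8.0], [540.0, -252.0, 61.0], [658.0, -176.0, 64.0]]
side slot_mouth 0.62 [340. 292.]
```

View pics/scene1.png

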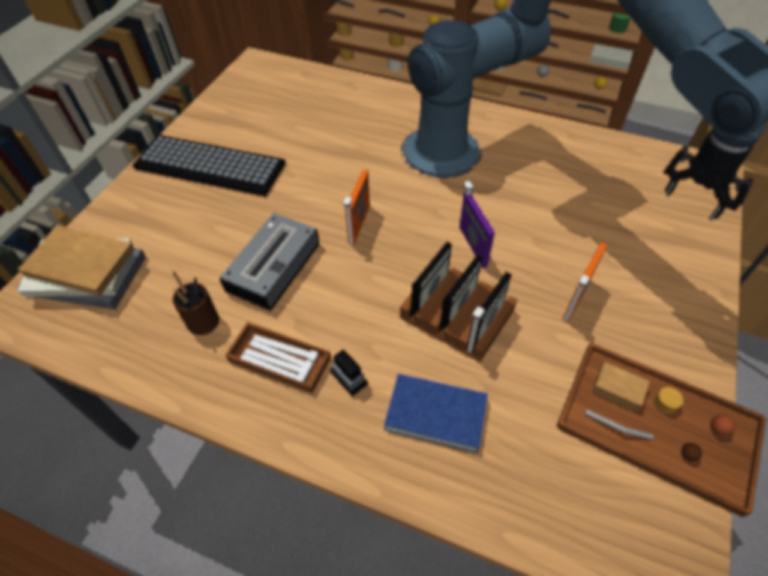

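View pics/side1.png

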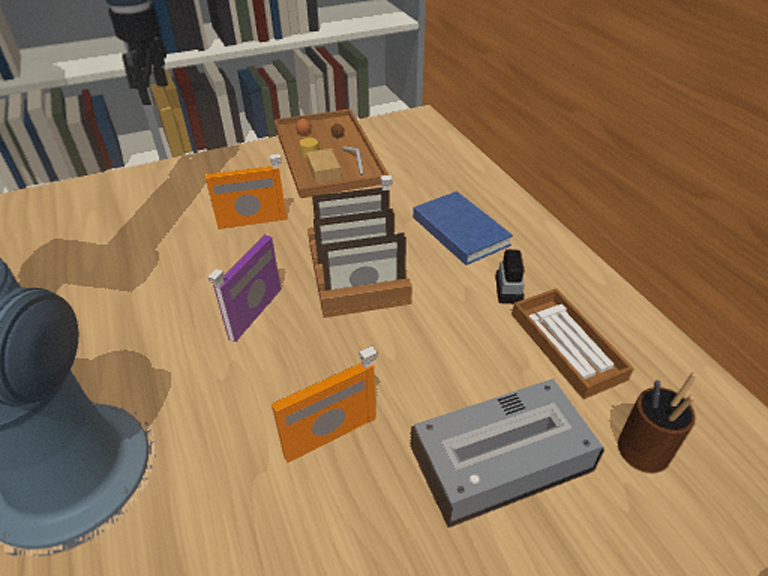

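The candidates (scene pixels, in the 768-wide view) are the three black cases in the rack at (432,280), (460,295) and (490,315), two orange cases at (357,207) and (585,283), and a purple one at (476,228). Orange and purple are look-alikes. Only the black case at (490,315) shows a white tab, at (478,315), or (386,183) in the side view. I'll confirm that in a crop and measure.

```bash
python3 - <<'E'
from h import *
ims={c:get_image(c) for c in ['scene','side']}
save(ims['side'],'crop1.png',(195,105,285,215),5)
for c,im in ims.items():
    for d in regions_of(c,'case_a'):
        P,_=cloud(im,cv2.dilate(d['mask'].astype(np.uint8),np.ones((3,3)))>0)
        if not(430<np.median(P[:,0])<600 and 100<np.median(P[:,1])<310): continue
        q=P[(P[:,2]>126)&(P[:,2]<141)]; q=q[abs(q[:,1]-np.median(q[:,1]))<40]
        b=cv2.minAreaRect(q[:,:2].astype(np.float32)); t=P[P[:,2]>143]
        print(c,'case',np.round(b[0]),np.round(b[1]),round(b[2],1),'topz',np.percentile(q[:,2],[50,90]).round(1),'tab',len(t),t.mean(0).round() if len(t) else '')
    for n in ['unlocker','rack']:
        d=regions_of(c,n)[0]; P,_=cloud(im,d['mask']); h={'unlocker':62,'rack':46}[n]
        q=P[abs(P[:,2]-h)<5]; b=cv2.minAreaRect(q[:,:2].astype(np.float32)); print(c,n,np.round(b[0]),np.round(b[1]),round(b[2],1),np.median(q[:,2]).round(1))
    P,_=cloud(im); s=P[(abs(P[:,0]-555)<130)&(abs(P[:,1]+235)<90)&(P[:,2]>5)&(P[:,2]<50)]
    for l in landmark_of(c,'slot_mouth')[:1]:
        # intersect pixel ray with z=62
        a=world(im,l['uv'],[500])[0]; e=world(im,l['uv'],[1500])[0]; print('slot',(a+(e-a)*(62-a[2])/(e[2]-a[2])).round(1))
s=r.state(); print(s['position'],s['tcp_rot'],s['joint_positions'])
w=get_image('wrist'); from scipy.spatial.transform import Rotation as Ro
R=cv2.Rodrigues(np.array(w['rvec']))[0]; cam=-R.T@np.array(w['tvec']).ravel()
T=Ro.from_quat(np.roll(s['tcp_rot'],-1)).as_matrix(); print('tool axes\n',T.round(3),'cam in tool',(T.T@(cam-s['position'])).round(),'camaxes in tool\n',(T.T@R.T).round(2))
E
```

```text
scene case [540. 283.] [ 16. 143.] 78.3 topz [133.6 136. ] tab 45 [607. 269. 156.]
scene case [507. 143.] [ 17. 141.] 78.0 topz [133.7 135.7] tab 0 
scene case [519. 214.] [ 16. 143.] 78.6 topz [133.4 135.5] tab 0 
scene unlocker [ 556. -235.] [123. 223.] 86.3 61.6
scene rack [521. 213.] [206. 160.] 77.8 44.9
slot [ 560.1 -241.2   62. ]
side case [538. 282.] [ 19. 142.] 78.5 topz [133.2 135.5] tab 53 [602. 266. 154.]
side case [516. 214.] [ 18. 141.] 78.7 topz [133.1 135.3] tab 0
  return _methods._mean(a, axis=axis, dtype=dtype,
  ret = ret.dtype.type(ret / rcount)
Traceback (most recent call last):
IndexError: index -1 is out of bounds for axis 0 with size 0
```

View pics/crop1.png

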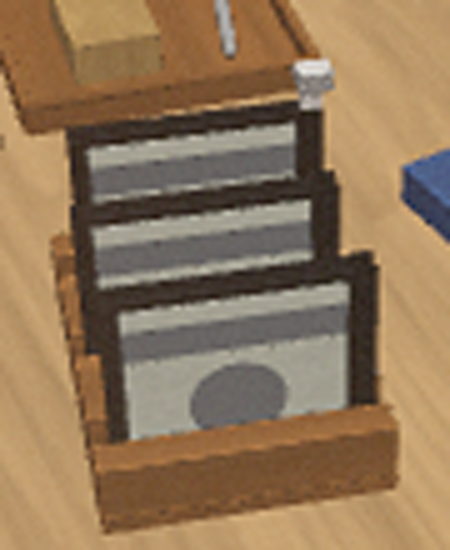

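The crop shows the rearmost black case (crop (195,165)) with a white tab at its right top corner (315,80). The other two have none. So case_a is the one at about (539, 283), yaw about -11.6°.

```bash
python3 - <<'E'
from h import *
from scipy.spatial.transform import Rotation as Ro
for c in ['side','scene']:
    im=get_image(c)
    for n in ['unlocker','rack']:
        d=regions_of(c,n)[0]; P,_=cloud(im,d['mask']); h={'unlocker':62,'rack':46}[n]
        q=P[abs(P[:,2]-h)<5]; b=cv2.minAreaRect(q[:,:2].astype(np.float32)); print(c,n,np.round(b[0]),np.round(b[1]),round(b[2],1),np.median(q[:,2]).round(1))
    for l in landmark_of(c,'slot_mouth')[:1]:
        a=world(im,l['uv'],[500])[0]; e=world(im,l['uv'],[1500])[0]; print('slot',(a+(e-a)*(62-a[2])/(e[2]-a[2])).round(1))
s=r.state(); print(s['position'],s['tcp_rot'],s['joint_positions'],s['time_s'])
w=get_image('wrist')
R=cv2.Rodrigues(np.array(w['rvec']))[0]; cam=-R.T@np.array(w['tvec']).ravel()
T=Ro.from_quat(np.roll(s['tcp_rot'],-1)).as_matrix(); print('tool axes\n',T.round(3),'cam in tool',(T.T@(cam-s['position'])).round(),'camaxes in tool\n',(T.T@R.T).round(2), w['vfov'])
yaw=np.radians(-11.6); cx=np.array([np.cos(yaw),np.sin(yaw)])
print('tool x yaw deg',np.degrees(np.arctan2(T[1,0],T[0,0])))
E
```

```text
side unlocker [ 553. -235.] [124. 225.] 86.3 61.6
side rack [517. 212.] [207. 159.] 78.4 45.1
slot [ 551.2 -234.1   62. ]
scene unlocker [ 555. -236.] [124. 225.] 86.3 61.5
scene rack [520. 213.] [206. 161.] 78.2 44.8
[264.93384834 593.56226936 231.3061222 ] [ 4.35276997e-06  2.08366101e-01  9.78050903e-01 -5.14616686e-06] [ 9.76882553e-01  2.45073756e-01  1.55780173e+00 -1.22560084e-05
  1.33872345e+00 -1.74102765e-01] 1.25
tool axes
 [[-0.913  0.408  0.   ]
 [ 0.408  0.913 -0.   ]
 [-0.    -0.    -1.   ]] cam in tool [  71.    0. -143.] camaxes in tool
 [[ 0.   -0.96 -0.28]
 [ 1.    0.    0.  ]
 [-0.   -0.28  0.96]] 61.238162758354505
tool x yaw deg 155.946762505478
```

{"name": "step_arm", "arguments": {
  "plan": [
    [6,[0,0,0],[0,0,-0.11]],
    [6,[0,0,-0.4],[0,0,-0.107]],
    [6,[-3.3,-2.5,-0.3],[0,0,0]],
    [6,[-3.3,-2.5,-0.3],[0,0,0]],
    [6,[-3.3,-2.5,-0.3],[0,0,0]],
    [6,[-3.3,-2.5,-0.3],[0,0,0]],
    [6,[-3.3,-2.5,-0.3],[0,0,0]],
    [6,[-3.3,-2.5,-0.3],[0,0,0]],
    [6,[-3.3,-2.5,-0.3],[0,0,0]],
    [6,[-3.3,-2.5,-0.3],[0,0,0]],
    [6,[-3.3,-2.5,-0.3],[0,0,0]],
    [6,[-3.3,-2.5,-0.3],[0,0,0]],
    [6,[0,0,0],[0,0,0]],
    [6,[0,0,0],[0,0,0]]
  ],
  "newtons": 40
}}

```text
time_s: 2.7
position: [538.1, 281.8, 265.3]
tcp_rot: [-0.0, 0.102, 0.995, 0.0]
wrist_force: [0.2, -0.3, -0.4]
grip_width: 59.8
gripper_force: 0.0
```

```bash
cat > near.py <<'E'
from h import *
from scipy.spatial.transform import Rotation as Ro
def tool():
    s=r.state(); return np.array(s['position']),Ro.from_quat(np.roll(s['tcp_rot'],-1)).as_matrix()
if __name__=='__main__':
    im=get_image('wrist'); save(im,'w1.png',s=1.3); p,T=tool(); print(p.round(1),T.round(3).tolist())
    P,uv=cloud(im); m=(P[:,2]>128)&(P[:,2]<141)&(abs(P[:,0]-539)<100)&(abs(P[:,1]-283)<42); q=P[m]
    b=cv2.minAreaRect(q[:,:2].astype(np.float32)); print(len(q),b,np.percentile(q[:,2],[50,90]))
    vx,vy,x0,y0=cv2.fitLine(q[:,:2].astype(np.float32),cv2.DIST_HUBER,0,.01,.01).ravel(); print('yaw',np.degrees(np.arctan2(vy,vx)))
    t=P[(P[:,2]>148)&(P[:,2]<165)&(abs(P[:,1]-283)<42)]; print('tab',len(t),t.mean(0) if len(t) else '')
    c=np.array([*b[0],135]); print('case centre in tool mm',(T.T@(c-p)).round(1))
E
python3 near.py
```

```text
[537.5 282.5 265.1] [[-0.979, 0.202, -0.001], [0.202, 0.979, 0.0], [0.001, 0.0, -1.0]]
2562 ((535.3457641601562, 285.5596923828125), (14.79384708404541, 133.3531036376953), 78.05643463134766) [135.66346581 136.64361355]
yaw -11.635091
tab 459 [601.64256872 271.38842487 159.14412585]
case centre in tool mm [  2.6   2.6 130.1]
```

View pics/w1.png

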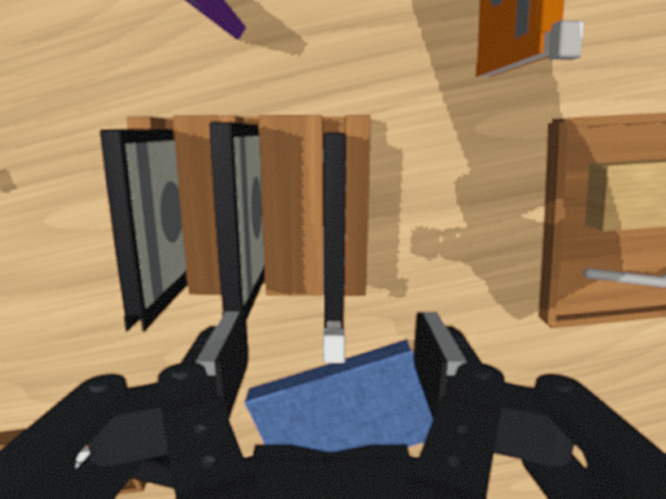

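The wrist view shows case_a with its tab at (335,345), between and ahead of the open fingers. It lies about 2.6 mm along tool +y, and its yaw matches.

{"name": "step_arm", "arguments": {
  "plan": [
    [6,[0,0.25,0],[0,0,0]],
    [6,[0,0,3],[0,0,0]],
    [6,[0,0,3],[0,0,0]],
    [6,[0,0,3],[0,0,0]],
    [6,[0,0,3],[0,0,0]],
    [6,[0,0,3],[0,0,0]],
    [6,[0,0,2.4],[0,0,0]],
    [6,[0,0,0],[0,0,0]],
    [6,[0,0,0],[0,0,0]]
  ]
}}

```text
time_s: 3.65
position: [537.9, 285.6, 91.6]
tcp_rot: [-0.0, 0.1, 0.995, 0.0]
wrist_force: [1.2, 0.1, -0.4]
grip_width: 60.2
gripper_force: 0.0
```

{"name": "step_arm", "arguments": {
  "plan": [
    [4,[0,0,0],[0,0,0]],
    [3,[0,0,0],[0,0,0]],
    [2,[0,0,0],[0,0,0]],
    [1,[0,0,0],[0,0,0]],
    [1,[0,0,0],[0,0,0]],
    [1,[0,0,0],[0,0,0]],
    [1,[0,0,0],[0,0,0]]
  ],
  "newtons": 40
}}

```text
time_s: 4.35
position: [539.0, 284.7, 92.5]
tcp_rot: [0.001, 0.101, 0.995, 0.0]
wrist_force: [-1.3, -0.8, 5.9]
grip_width: 14.2
gripper_force: 40.1
```

{"name": "step_arm", "arguments": {
  "plan": [
    [1,[0,0,-0.5],[0,0,0]],
    [1,[0,0,-1],[0,0,0]],
    [1,[0,0,-1.5],[0,0,0]],
    [1,[0,0,-2],[0,0,0]],
    [1,[0,0,-2],[0,0,0]],
    [1,[0,0,-2],[0,0,0]],
    [1,[0,0,-2],[0,0,0]],
    [1,[0,0,-2],[0,0,0]],
    [1,[0,0,-2],[0,0,0]],
    [1,[0,0,-1.5],[0,0,0]],
    [1,[0,0,-0.5],[0,0,0]],
    [1,[0,0,0],[0,0,0]],
    [1,[0,0,0],[0,0,0]]
  ]
}}

```text
time_s: 5.65
position: [537.8, 284.5, 260.2]
tcp_rot: [-0.001, 0.101, 0.995, -0.0]
wrist_force: [-0.6, -0.3, -1.3]
grip_width: 14.8
gripper_force: 39.1
```

```bash
python3 - <<'E'
from near import *
p,T=tool(); s=r.state(); print(p.round(1),s['wrist_force'].round(1) if hasattr(s['wrist_force'],'round') else s['wrist_force'],s['grip_width'],s['joint_positions'])
im=get_image('side'); save(im,'s2.png',s=1.5)
for c in ['side','scene']:
    im=get_image(c); P,_=cloud(im); q=(P-p)@T
    m=(abs(q[:,1])<11)&(abs(q[:,0])<90)&(q[:,2]>-50)&(q[:,2]<100)
    # black case: pts; extents per tool axes
    k=q[m]; print(c,len(k),np.percentile(k,[1,50,99],axis=0).round(1).tolist())
    for y in (-9,9):
        f=k[(k[:,2]>5)&(k[:,2]<75)]
    A=np.c_[f[:,0],f[:,2],np.ones(len(f))]; print('face y = a x + b z + c',np.linalg.lstsq(A,f[:,1],rcond=None)[0].round(4))
E
```

```text
[537.8 284.5 260.2] [-0.6 -0.3 -1.3] 14.761375016114654 [ 3.00451819e-01  1.27246214e-01  1.63913106e+00  1.30519033e-05
  1.37698894e+00 -1.06756991e+00]
side 2356 [[-68.5, -10.5, -42.4], [5.0, -7.1, 17.3], [70.7, 3.7, 81.3]]
face y = a x + b z + c [ 3.700e-03 -4.600e-03 -7.078e+00]
scene 534 [[-72.7, -10.4, -44.7], [-39.6, 5.9, 6.3], [63.1, 9.0, 81.5]]
face y = a x + b z + c [ 0.0636 -0.0069  6.3424]
```

View pics/s2.png

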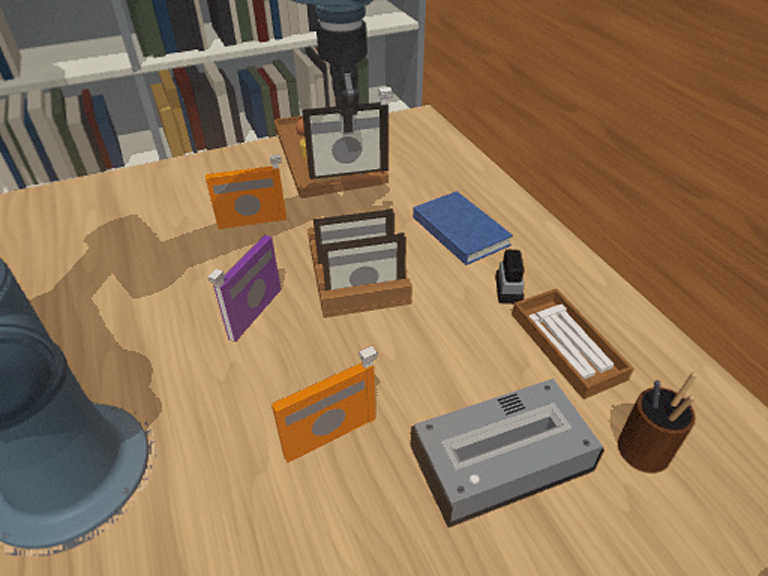

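Case held squarely; the other two are still in the rack at (355,235) and (365,265). Next I carry it to just short of the unlocker, where the wrist camera can measure the slot with nothing in the way.

{"name": "step_arm", "arguments": {
  "plan": [
    [1,[-0.3,-1.2,0],[0,0,0]],
    [1,[-0.6,-2.4,0],[0,0,0]],
    [1,[-0.8,-3.4,0],[0,0,0]],
    [1,[-0.8,-3.4,0],[0,0,0]],
    [1,[-0.8,-3.4,0],[0,0,0]],
    [1,[-0.8,-3.4,0],[0,0,0]],
    [1,[-0.8,-3.4,0],[0,0,0]],
    [1,[-0.8,-3.4,0],[0,0,0]],
    [1,[-0.8,-3.4,0],[0,0,0]],
    [1,[-0.8,-3.4,0],[0,0,-0.03]],
    [1,[-0.8,-3.4,0],[0,0,-0.03]],
    [1,[-0.6,-2.4,0],[0,0,-0.04]],
    [1,[-0.3,-1.2,0],[0,0,-0.038]],
    [1,[0,0,0],[0,0,0]],
    [1,[0,0,0],[0,0,0]],
    [1,[0,0,0],[0,0,0]]
  ]
}}

```text
time_s: 7.4
position: [553.8, -102.8, 261.1]
tcp_rot: [-0.0, 0.032, 0.999, 0.0]
wrist_force: [0.4, 0.2, -1.5]
grip_width: 14.3
gripper_force: 39.3
```

```bash
cat > slot.py <<'E'
from near import *
im=get_image('wrist'); save(im,'w2.png',s=1.3); p,T=tool(); s=r.state()
print(p.round(1),'yaw',np.degrees(np.arctan2(T[1,0],T[0,0])).round(2),'tilt',T[2].round(4),s['grip_width'],np.round(s['joint_positions'],2))
for c in ['wrist','side','scene']:
    im=get_image(c); P,uv=cloud(im)
    m=(abs(P[:,2]-62)<4)&(abs(P[:,0]-554)<130)&(abs(P[:,1]+235)<80)
    if m.sum()<200: continue
    b=cv2.minAreaRect(P[m][:,:2].astype(np.float32)); print(c,'top',np.round(b[0],1),np.round(b[1],1),round(b[2],2),np.median(P[m][:,2]).round(1))
    a=np.radians(-3.7); R2=np.array([[np.cos(a),np.sin(a)],[-np.sin(a),np.cos(a)]])
    # hole: image mask of points at bed level -> mouth outline = holes in top mask, projected to z=62
    M=np.zeros(im['z_map'].shape,np.uint8); M[uv[m][:,1],uv[m][:,0]]=1
    cs,h=cv2.findContours(M,cv2.RETR_CCOMP,cv2.CHAIN_APPROX_NONE)
    ho=[k for k,hh in zip(cs,h[0]) if hh[3]>=0 and cv2.contourArea(k)>60]
    for k in ho:
        px=k[:,0].astype(float); A=world(im,px,np.full(len(px),300.)); B=world(im,px,np.full(len(px),1500.))
        Q=A+(B-A)*((62-A[:,2])/(B[:,2]-A[:,2]))[:,None]
        b=cv2.minAreaRect(Q[:,:2].astype(np.float32)); print(c,'hole',np.round(b[0],1),np.round(b[1],1),round(b[2],2))
    for l in landmark_of(c,'slot_mouth')[:1]:
        A=world(im,l['uv'],[300])[0]; B=world(im,l['uv'],[1500])[0]; print(c,'net',(A+(B-A)*(62-A[2])/(B[2]-A[2])).round(1),round(l['confidence'],2))
im=get_image('wrist'); P,_=cloud(im); q=(P-p)@T
E
python3 slot.py
```

```text
[ 553.9 -102.7  261.2] yaw 176.33 tilt [ 2.e-04  1.e-04 -1.e+00] 14.6970331927726 [-0.38  0.02  1.75  0.    1.37 -1.89]
wrist top [ 553.7 -234.3] [121.6 222.5] 86.16 62.9
wrist hole [ 554.2 -232.9] [ 24.5 149.3] 86.84
wrist net [ 555.7 -235.5   62. ] 0.78
side top [ 554.3 -234.2] [122.2 221.6] 86.1 61.6
side hole [ 551.8 -234.3] [ 30.2 155.5] 86.31
side net [ 552.  -234.2   62. ] 0.92
scene top [ 555.9 -235. ] [123.2 224.9] 86.25 61.6
scene net [ 561.9 -228.7   62. ] 0.81
```

View pics/w2.png

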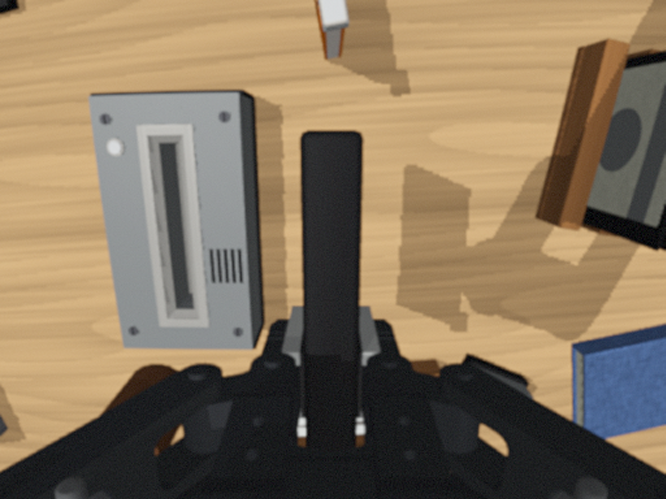

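The slot is clear in view at (175,225), with the held case edge-on at (330,290). One more check: how far the case sits along tool x in the grip.

```bash
python3 - <<'E'
from near import *
p,T=tool()
for c in ['wrist','side','scene']:
    im=get_image(c); P,_=cloud(im); q=(P-p)@T
    k=q[(abs(q[:,1])<10)&(abs(q[:,0])<90)&(q[:,2]>-52)&(q[:,2]<95)]
    t=k[k[:,2]<-48]
    for lo,hi in [(-52,-35),(0,40),(40,78)]:
        f=k[(k[:,2]>lo)&(k[:,2]<hi)]
        if len(f)>20: print(c,lo,len(f),'x',np.percentile(f[:,0],[0.5,2,98,99.5]).round(1),'y',np.percentile(f[:,1],[2,50,98]).round(1))
    print('z',np.percentile(k[:,2],[1,99,99.8]).round(1))
E
```

```text
wrist -52 11795 x [-17.  -14.9  69.5  70.7] y [-8.7  0.2  9.1]
z [-48.4 -32.1 -19.1]
side -52 384 x [-70.3 -68.6  70.8  71.3] y [-8.5 -3.7  8.9]
side 0 1036 x [-70.1 -68.   71.1  71.5] y [-9.  -7.3  0.7]
side 40 901 x [-69.6 -67.4  71.3  71.8] y [-9.2 -7.4  0.6]
z [-44.8  80.4  82.1]
scene -52 131 x [-71.9 -70.8  64.4  68.2] y [-9.3  3.3  7.7]
scene 0 292 x [-72.3 -71.8  67.3  68.5] y [-6.5  6.2  8.3]
scene 40 269 x [-72.5 -71.9  66.2  69. ] y [-6.8  6.1  7.9]
z [-45.6  81.1  83.5]
```

{"name": "step_arm", "arguments": {
  "plan": [
    [1,[-0.12,-1.8,0],[0,0,0]],
    [1,[-0.17,-2.6,0],[0,0,0]],
    [1,[-0.17,-2.6,0],[0,0,0]],
    [1,[-0.17,-2.6,0],[0,0,0]],
    [1,[-0.12,-2,0],[0,0,0]],
    [1,[-0.12,-1.54,0],[0,0,0.003]],
    [1,[0,0,0],[0,0,0]],
    [1,[0,0,2],[0,0,0]],
    [1,[0,0,3],[0,0,0]],
    [1,[0,0,3],[0,0,0]],
    [1,[0,0,2],[0,0,0]],
    [1,[0,0,0.8],[0,0,0]],
    [1,[0,0,0],[0,0,0]],
    [1,[0,0,0],[0,0,0]],
    [1,[0,0,0],[0,0,0]]
  ]
}}

```text
time_s: 9.45
position: [555.3, -235.5, 155.2]
tcp_rot: [0.001, 0.034, 0.999, -0.001]
wrist_force: [-0.7, 0.0, -1.1]
grip_width: 14.5
gripper_force: 39.3
```

```bash
python3 - <<'E'
from near import *
im=get_image('side'); save(im,'s3.png',(255,130,435,375),2.4); p,T=tool(); print(p,np.degrees(np.arctan2(T[1,0],T[0,0])))
E
```

```text
[ 555.16211566 -235.56822572  155.04605014] 176.12154870485554
```

View pics/s3.png

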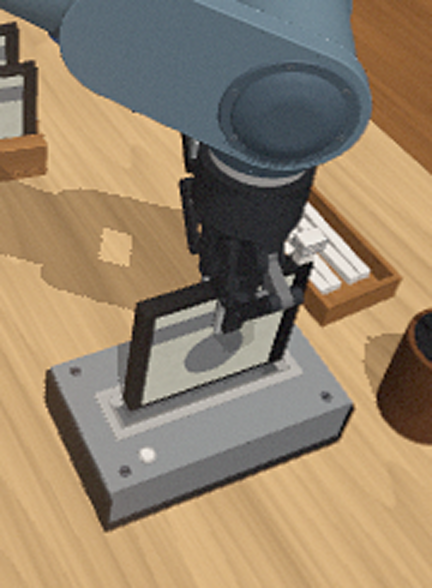

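The case foot stands just above the mouth and in line with it (crop (135,400) to (285,360)). I correct 1 mm and lower it slowly.

{"name": "step_arm", "arguments": {
  "plan": [
    [1,[0.08,0.08,0],[0,0,0]],
    [1,[0,0,0.4],[0,0,0]],
    [1,[0,0,0.4],[0,0,0]],
    [1,[0,0,0.4],[0,0,0]],
    [1,[0,0,0.3],[0,0,0]],
    [1,[0,0,0.3],[0,0,0]],
    [1,[0,0,0.3],[0,0,0]],
    [1,[0,0,0],[0,0,0]]
  ]
}}

```text
time_s: 10.3
position: [553.2, -234.1, 131.6]
tcp_rot: [-0.0, 0.034, 0.999, 0.0]
wrist_force: [0.3, -0.2, -1.6]
grip_width: 15.0
gripper_force: 39.3
```

{"name": "step_arm", "arguments": {
  "plan": [
    [1,[0,0,0.4],[0,0,0]],
    [1,[0,0,0.4],[0,0,0]],
    [1,[0,0,0.4],[0,0,0]],
    [1,[0,0,0.4],[0,0,0]],
    [1,[0,0,0.4],[0,0,0]],
    [1,[0,0,0.4],[0,0,0]],
    [1,[0,0,0],[0,0,0]],
    [1,[0,0,0],[0,0,0]]
  ],
  "newtons": 60
}}

```text
time_s: 11.1
position: [553.5, -234.2, 108.2]
tcp_rot: [-0.0, 0.034, 0.999, 0.0]
wrist_force: [0.8, -0.8, -1.7]
grip_width: 14.5
gripper_force: 62.0
```

{"name": "step_arm", "arguments": {
  "plan": [
    [1,[0,0,0.2],[0,0,0]],
    [1,[0,0,0.2],[0,0,0]],
    [1,[0,0,0.2],[0,0,0]],
    [1,[0,0,0.2],[0,0,0]],
    [1,[0,0,0],[0,0,0]],
    [1,[0,0,0],[0,0,0]]
  ]
}}

```text
time_s: 11.7
position: [553.6, -234.4, 100.7]
tcp_rot: [0.0, 0.034, 0.999, -0.0]
wrist_force: [-2.8, 1.5, 3.4]
grip_width: 14.3
gripper_force: 62.9
```

The bed is touched; I press on in small steps.

{"name": "step_arm", "arguments": {
  "plan": [
    [1,[0,0,0.1],[0,0,0]],
    [1,[0,0,0.1],[0,0,0]],
    [1,[0,0,0.1],[0,0,0]],
    [1,[0,0,0.1],[0,0,0]],
    [1,[0,0,0],[0,0,0]],
    [1,[0,0,0],[0,0,0]]
  ]
}}

```text
time_s: 12.3
position: [553.7, -234.4, 96.8]
tcp_rot: [0.0, 0.034, 0.999, -0.0]
wrist_force: [-2.0, 0.6, 6.4]
grip_width: 14.5
gripper_force: 63.3
```

{"name": "step_arm", "arguments": {
  "plan": [
    [1,[0,0,0.1],[0,0,0]],
    [1,[0,0,0.1],[0,0,0]],
    [1,[0,0,0],[0,0,0]],
    [1,[0,0,0],[0,0,0]]
  ]
}}

```text
time_s: 12.7
position: [553.8, -234.4, 95.0]
tcp_rot: [0.0, 0.034, 0.999, -0.0]
wrist_force: [-3.6, 1.6, 7.2]
grip_width: 14.1
gripper_force: 63.5
```

{"name": "step_arm", "arguments": {
  "plan": [
    [1,[0,0,0.1],[0,0,0]],
    [1,[0,0,0],[0,0,0]],
    [1,[0,0,0],[0,0,0]]
  ]
}}

```text
time_s: 13.0
position: [553.9, -234.5, 94.5]
tcp_rot: [0.0, 0.034, 0.999, -0.0]
wrist_force: [-2.6, 2.6, 10.2]
grip_width: 14.5
gripper_force: 63.8
```

The force is about 11.8 N with the case's weight added, above the 9.6 N of full travel, and the last 1 mm commanded gave only 0.5 mm. That is the hard stop. I check the heights and the picture.

```bash
python3 - <<'E'
from near import *
p,T=tool(); s=r.state(); print(p.round(1),np.round(s['wrist_force'],1),s['time_s'])
im=get_image('side'); save(im,'s4.png',s=1.5)
P,_=cloud(im); q=(P-p)@T
k=q[(abs(q[:,1])<10)&(abs(q[:,0])>35)&(q[:,0]<73)&(q[:,0]>20)]; z=p[2]-k[:,2]; print('case top z',np.percentile(z[z<150],[97,99,99.8]).round(1),'expect 137')
print(np.round(r.state()['wrist_force'],1))
E
```

```text
[ 553.9 -234.5   94.5] [-2.6  2.6 10.2] 13.0
case top z [137.8 138.4 138.7] expect 137
[-4.2  2.6  9.2]
```

View pics/s4.png

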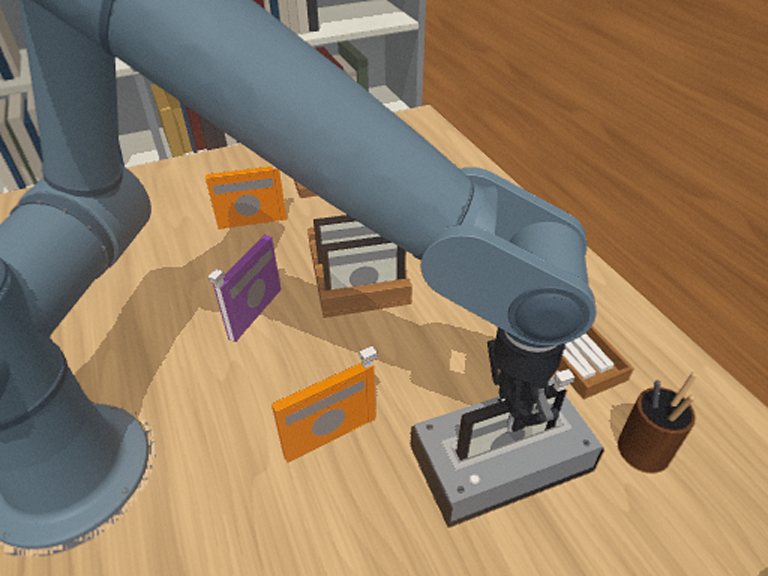

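The case is deep in the slot at (510,425), with its tab at (563,378), and nothing else has moved. One more millimetre will confirm the hard stop.

{"name": "step_arm", "arguments": {
  "plan": [
    [1,[0,0,0.1],[0,0,0]],
    [1,[0,0,0],[0,0,0]],
    [1,[0,0,0],[0,0,0]],
    [1,[0,0,0],[0,0,0]],
    [1,[0,0,0],[0,0,0]]
  ]
}}

```text
time_s: 13.55
position: [554.0, -234.6, 94.5]
tcp_rot: [0.0, 0.034, 0.999, -0.0]
wrist_force: [-6.2, 3.2, 14.2]
grip_width: 14.4
gripper_force: 64.7
```

The TCP did not go any lower while the force rose to 14 N, so the bed is fully down. I hand in.

```bash
python3 -c "
from rig import r
print(r.sign_off())"
```

```text
the job is handed in; nothing more can be done
None
```

The locked case is out of the rack and held upright in the unlocker, pressed down to the bed's hard stop at about 14 N; nothing else appears to have moved, and the job was handed in at about 13.6 s.

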